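Set a timing pulley to its mark and lock it with the pin

ROBOT

A 6-joint arm with a two-finger parallel gripper is mounted at the origin on a cart in front of the work surface, level with it; the furniture and walls round the work are solid. World frame = base frame: x ahead of the robot, y to its left, z up, the work surface at z = 0. Lengths are in m, angles in rad, forces in N, time in s.
With the tool pointing down it reaches from about 0.3 to 0.825 m from the base axis. Payload 5.4 kg.
Tool frame: the origin (TCP) lies on the centre line of the jaws, within the pads' length; the fingertips stand ahead of it and the grasp point (between the pads) lies 11 mm behind it (arm.tcp_to_tips is the z of the fingertips in the tool frame, in m); z points along the fingers, y is the line along which they close (so a half turn about z gives the same grasp; the last joint's range is limited). The gripper opens to 92 mm and grips with 3 to 60 N. Pads are 20 mm wide; open, the fingers measure 128 mm over their backs; the gripper's body (75 mm by 189 mm) begins 69 mm behind the grasp point.
Start: joints at [-1.346, 0.158, 1.597, -0, 1.386, -0.21], TCP at [0.242, -0.521, 0.223] pointing down, gripper open.
Joint ranges: [-2.91, 2.91], [-0.94, 2.29], [0.18, 2.7], [-1.29, 4.43], [0.17, 2.64], [-3, 3]. Speed limits (rad/s): [2.57, 2.57, 3.14, 3.14, 3.14, 3.14].

INTERFACE

Orientations are given as a unit quaternion [w, x, y, z].
In Python, from workcell import monitor, viewer, arm gives the robot as it stands.
- The arm moves only by the tool carry_out, never from a script. Its argument "increments" is a list of rows, each a list of 3 entries, a list of its own where there are three numbers: the shift along the tool's x, y, z in m, then the turn, a rotation vector about the tool's x, y, z in degrees, then the closure, from 0 (fully open) to 1 (shut). In form: [[[dx, dy, dz], [wx, wy, wz], grip], ...]. A call has 1 to 8 rows; each row shifts and turns the commanded pose from where the row before left it, along the tool's axes as they then stand; what a row does not reach is not made up. A row lasts 1/8 s, in which the tool goes at most 62.5 mm and 10.7 degrees, less where a joint would pass 70% of its speed; a pose out of reach is approached as far as the arm can. A call is refused whole if a number of a shift passes 0.0625 or a number of a turn 10.7, either way. A call with a gripper value outside its range is refused whole. The fingers move at their own pace and stop on an object; "newtons" is the grip in N (left out, the last holds). Time passes only in rows, so rows that do not move let the fingers close. It gives the time, the measured TCP pose, the force, the opening and the grip force at its end, in the units of the state.
- monitor.get_obs(): the state, without advancing time (a new reading comes with each control period).
- viewer.get_image(name): name is "side" or "top" or "wrist"; returns a dict with "color" (480x640x3 uint8, red, green, blue), "camera_matrix" (3x3 intrinsics, pixels), "dist" ([k1, k2, p1, p2, k3] as OpenCV has them; the pictures are not rectified), "eye" and "rotation" of the camera in the world; the wrist camera has in their place "T_tool_cam" (4x4, takes a point from camera to tool coordinates, whose origin is the TCP and whose axes are the flange's). Camera axes: x right, y down, z forward; pixel columns grow to the right and rows downward; lengths in m; the calibration is good to about 2 mm. A picture is of the moment at which its call begins: read the wrist's pose just before it. There is no depth.
- arm.finish_job(): hands the job in; it is judged then, once.
The state is a dict: "t": time; "joints": joint angles; "qd": joint speeds; "tau": joint torques, N m; "position": TCP position; "eef_rot": TCP orientation; "force": force on the tool from outside, world axes, zero at the start; "wrist_torque": the same for the moment, N m; "width": finger opening in m; "finger_force": force on a finger pad.
Only numpy, scipy, OpenCV 4.12 (cv2) and the standard library are available. Lean on these libraries where they do the work, as an engineer would, in place of code of your own. Each camera call takes 0.05 s, during which the arm holds its last target. There are 200 camera calls.

TASK

Turn the dark toothed pulley until the white mark on it faces the blunt yellow pointer. Then take the red-knobbed locking pin out of its grey block, put it into the brass-bushed hole of the pulley and, pressing only gently, work it to and fro together with the pulley until it drops into the slot hidden underneath and is fully home, and let go. Leave the other things on the bench where they are.

Things in the scene. Friction and masses are not known exactly. Their poses are not given: they have to be found in the camera images.
- timing_unit: Fixed unit: grey cast base 176x176x24 mm, pulley lying flat on it (vertical axis through this origin). Origin: centre of the underside, on the bench. Its -x axis points from the pulley's axis to the yellow pointer, z up. The pulley turns stiffly (about 0.12 N m dry friction) and stays where it is left.
- index_middle (a point): Nominal place of the slot hidden under the pulley: on the line from axis to pointer, 50 mm from the axis, 39.5 mm above the bench, in the top of a steel plate 78 mm wide. Slot: 11.2 mm wide along the turning direction, 14.2 mm radially, 15 mm deep, no chamfer. On each unit it really lies up to 0.12 rad (6 mm) to either side of this point: find it by feel.
- pulley_hub (a point): On the pulley's axis, level with the rim's top (75 mm above the bench). The pulley has an upright rim: outer radius 75 mm, wall 9 mm thick, 43 to 75 mm above the bench. Inside, it is open from above down to the spokes (53 mm), hub (57 mm, radius 16) and spindle end (62 mm, radius 8): the rim can be pinched from above, one finger inside, one outside.
- pulley_mark (a point): The white mark engraved radially across the rim, 3 mm wide; this point is at its outer end on the rim's top edge, 75 mm from the axis. At the start it stands 0.6 to 2.2 rad counter-clockwise (seen from above) of the pointer.
- pointer_tip (a point): Middle of the end face of the fixed yellow pointer, 24 mm wide, at the height of the rim's top, 78 mm from the pulley's axis (3 mm off the rim). Its post, 26 mm wide, stands outside the rim up to 75 mm above the bench, 78 to 104 mm from the axis.
- pulley_hole (a point): Centre of the mouth of the brass-bushed hole in the pulley, on the same radius as the mark, 50 mm from the axis. Hole 11.4 mm in diameter with a small chamfer, 10 mm deep, mouth 53 mm above the bench; 3.5 mm of air below it, then the index plate.
- lock_pin: Loose pin, 81 mm, 80 g, upright in its block. Origin: centre of the tip (lower end), z towards the knob. From the tip: square-ended shank 10 mm thick, 25 mm long; collar 18 mm thick at 25 to 29; neck; round red knob 20 mm thick at 51 to 81, to be gripped there. Home: collar on the brass bush, tip 28 mm above the bench; not yet in the slot it stands with the tip at 39.5 mm.
- pin_tip (a point): Centre of the pin's lower end.
- pin_block: Fixed grey block 56x56x34 mm with a 13 mm vertical hole in which the pin stands at the start, hanging by its collar, tip 9 mm above the bench. Origin: centre of the underside.
- label_roll: Bystander: white tape roll, 68 mm across.
- notepad: Bystander: notepad, 66x91 mm.
- cot_box: Bystander: small white carton, 60x70x42 mm.
- squeegee: Bystander: blue squeegee, 94 mm long.
- screwdriver: Bystander: yellow screwdriver, 177 mm long.
- amber_tape: Bystander: amber tape roll, 66 mm across.
- marker: Bystander: blue marker pen, 124 mm long.

How it is judged:
On the way, in this order (a step that is already met when the one before it is completed fails the run):
1. the pulley's mark stands in front of the pointer's end face while the pin is still in its block (horizontal distance between pulley_mark and pointer_tip below 0.0115 m and distance of pin_tip from where it was at the start of the episode below 0.01 m), for 0.2 s.
2. the pin is home in the pulley's hole and the slot (z of pin_tip in the frame of timing_unit below 0.0305 m and horizontal distance between pin_tip and pulley_hole below 0.003 m), for 0.2 s.
At the end, for the whole second after the job is handed in: The mark stands in front of the pointer (within 12.5 mm of the middle of its end face), and the released pin rests upright (within 0.1 rad) in the pulley's hole and in the slot below it, fully home: tip less than 30.5 mm above the timing unit's underside and within 3 mm of the hole's axis (all of step 2 and horizontal distance between pulley_mark and pointer_tip below 0.0125 m and angle between lock_pin's own z axis and vertical below 0.1 rad and linear speed of lock_pin below 0.02 m/s); the robot touches nothing.
It fails at once if the pin is pressed against the timing unit or its pulley with more than 30 N (contact force between lock_pin and timing_unit above 30 N).
It fails at once if a bystander is shifted by more than 30 mm (distance of any of label_roll, notepad, cot_box, squeegee, screwdriver, amber_tape, marker from where it was at the start of the episode above 0.03 m).
It also fails if it takes over 72 s, if anything falls off the work surface, if the arm or the gripper's body presses on something with over 40 N, if the wrist force passes 120 N, or if a joint passes its speed limit or range.

## Working session

There is one attempt and no reset: what is moved stays moved. The work goes in short steps, Python scripts to look and compute and a tool call to move; the robot and the scene stay as the last step left them, time stands still between calls to the robot, and variables do not carry over. Pictures are saved under pics/ and viewed, at most 10 in all, crops included, and the job is handed in when it is done.

Besides the shell and the picture viewer there is one more tool, called after ">>>" as name(argument=value, ...) on one line, values as JSON. carry_out: Moves the arm, as the interface text tells. Its arguments: {"type":"object","properties":{"increments":{"type":"array"},"newtons":{"type":"number"}},"required":["increments"]}

```bash
mkdir -p pics; ls; python3 - <<'E'
from workcell import monitor, viewer, arm
import cv2,numpy as np
o=monitor.get_obs()
for k in ("t","position","eef_rot","force","width"): print(k,o[k])
print(arm.tcp_to_tips)
for n in("top","side"):
    v=viewer.get_image(n); cv2.imwrite(f"pics/{n}0.png",v["color"][:,:,::-1])
    print(n,v["camera_matrix"],v["dist"],v["eye"],v["rotation"])
v=viewer.get_image("wrist");print(v["T_tool_cam"],v["camera_matrix"],v["dist"])
E
```

```text
pics
t 0.0
position [ 0.24201832 -0.52089535  0.22163197]
eef_rot [-9.54077941e-04  9.76463732e-01  2.15679555e-01 -2.02579414e-05]
force [-0.24364414 -0.71445718  0.16837868]
width 0.0917118362666446
0.008
top [[477.5269686    0.         310.26803686]
 [  0.         477.5269686  237.3893718 ]
 [  0.           0.           1.        ]] [0.00709655 0.         0.         0.         0.        ] [ 0.19456328 -0.04508835  1.50799972] [-0.07687556  0.72643866 -0.67918994  0.07126044]
side [[533.74914102   0.         326.43779604]
 [  0.         533.74914102 233.70240209]
 [  0.           0.           1.        ]] [-0.04818731  0.          0.          0.          0.        ] [-0.24652057 -1.41598639  0.71026472] [-0.54676464  0.80220124 -0.20270659  0.12818592]
[[-7.14713944e-04 -9.55357060e-01 -2.95452835e-01  8.40903634e-02]
 [ 9.99999092e-01 -1.02028396e-03  8.80080196e-04 -1.63406951e-03]
 [-1.14223662e-03 -2.95451938e-01  9.55356922e-01 -1.63238771e-01]
 [ 0.00000000e+00  0.00000000e+00  0.00000000e+00  1.00000000e+00]] [[376.84220103   0.         319.65181103]
 [  0.         376.84220103 238.31584745]
 [  0.           0.           1.        ]] [0.00776873 0.         0.         0.         0.        ]
```

View pics/top0.png

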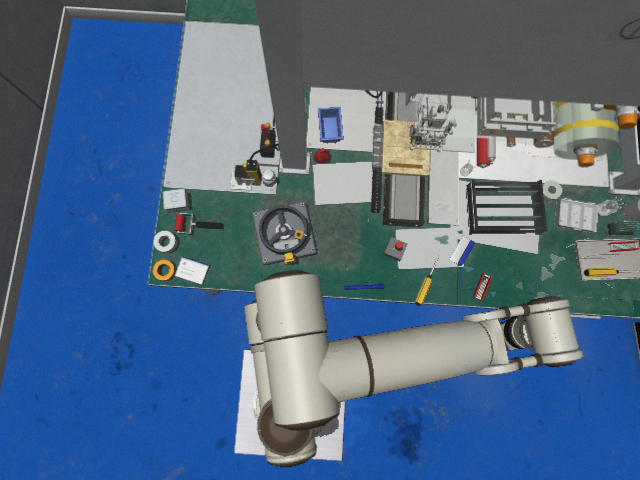

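View pics/side0.png

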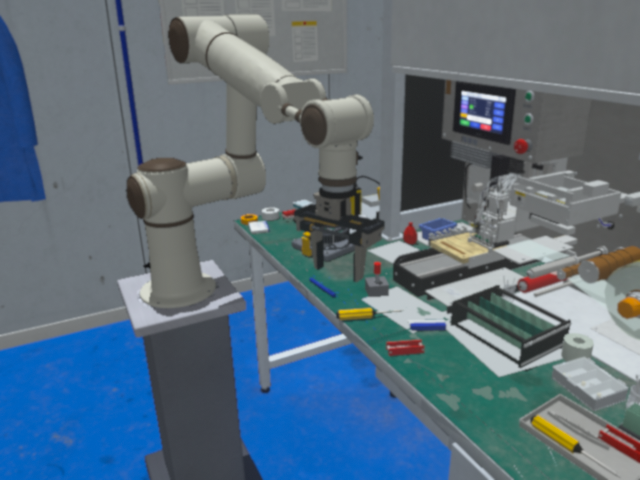

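The top view shows the timing unit at about (284,232) with its pointer at (290,258), and the pin block at (396,247) with its red knob at (399,245). The brass hole is near (298,234).

```bash
cat > h.py <<'E'
from workcell import monitor, viewer, arm
import cv2,numpy as np
from scipy.spatial.transform import Rotation as R
def q2R(q): return R.from_quat([q[1],q[2],q[3],q[0]]).as_matrix()
def cam(n):
    o=monitor.get_obs(); v=viewer.get_image(n)
    if n=="wrist":
        T=np.eye(4);T[:3,:3]=q2R(o["eef_rot"]);T[:3,3]=o["position"]
        T=T@v["T_tool_cam"]; return v,T[:3,3],T[:3,:3]
    return v,np.array(v["eye"]),q2R(v["rotation"])
def pt(c,px,z):
    v,e,Rm=c
    u=cv2.undistortPoints(np.array(px,float).reshape(-1,1,2),v["camera_matrix"],v["dist"]).reshape(-1,2)
    d=np.c_[u,np.ones(len(u))]@Rm.T
    return e+d*((z-e[2])/d[:,2])[:,None]
def proj(c,P):
    v,e,Rm=c
    return cv2.projectPoints((np.atleast_2d(P)-e)@Rm,np.zeros(3),np.zeros(3),v["camera_matrix"],np.array(v["dist"],float))[0].reshape(-1,2)
def st():
    o=monitor.get_obs(); m=q2R(o["eef_rot"])
    print("t",o["t"],"p",np.round(o["position"],4),"x",np.round(m[:,0],3),"y",np.round(m[:,1],3),"z",np.round(m[:,2],4),"F",np.round(o["force"],2),"w",o["width"],"j6",np.round(o["joints"],3))
    return o,m
E
python3 - <<'E'
from h import *
c=cam("top")
print(pt(c,[(283,229),(290,260),(298,234)],.07),pt(c,[(399,245)],.1))
st()
im=c[0]["color"][190:280,240:420,::-1]
cv2.imwrite("pics/crop.png",cv2.resize(im,None,fx=4.4,fy=4.4,interpolation=cv2.INTER_CUBIC))
E
```

```text
[[0.52112764 0.06267716 0.07      ]
 [0.42587212 0.03371207 0.07      ]
 [0.50845328 0.01527241 0.07      ]] [[ 0.48850052 -0.29111176  0.1       ]]
t 0.2 p [ 0.2421 -0.5211  0.222 ] x [0.907 0.421 0.   ] y [ 0.421 -0.907 -0.001] z [-3.0e-04  1.1e-03 -1.0e+00] F [ 0.36 -0.17  0.03] w 0.09186168753358495 j6 [-1.346  0.159  1.598 -0.     1.386 -0.21 ]
```

View pics/crop.png

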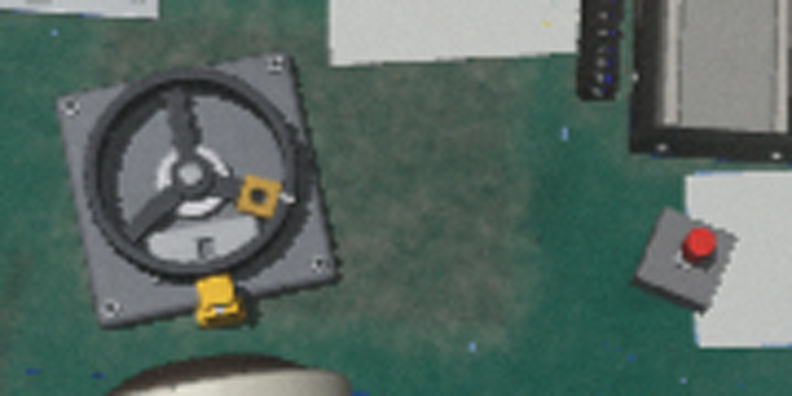

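The mark and brass hole sit at about 255° in the world and the pointer at about 197°, so the pulley needs roughly 58° clockwise. The slot also seems to show through the spokes, at crop (205,247). I'll go over the pulley for a close look.

>>> carry_out(increments=[[[0.041, -0.0343, -0.0033], [0, 0, 0], 0], [[0.041, -0.0343, -0.0033], [0, 0, 0], 0], [[0.041, -0.0343, -0.0033], [0, 0, 0], 0], [[0.041, -0.0343, -0.0033], [0, 0, 0], 0], [[0.041, -0.0343, -0.0033], [0, 0, 0], 0], [[0.041, -0.0343, -0.0033], [0, 0, 0], 0], [[0.041, -0.0343, -0.0033], [0, 0, 0], 0], [[0.041, -0.0343, -0.0033], [0, 0, 0], 0]])

```text
t: 1.2
position: [0.4245, -0.1328, 0.2491]
eef_rot: [0.0, 0.976, 0.216, 0.0]
force: [0.7, 0.0, 0.1]
width: 0.0918
finger_force: 0.0
```

>>> carry_out(increments=[[[0.041, -0.0343, -0.0033], [0, 0, 0], 0], [[0.041, -0.0343, -0.0033], [0, 0, 0], 0], [[0.041, -0.0343, -0.0033], [0, 0, 0], 0], [[0.041, -0.0343, -0.0033], [0, 0, 0], 0], [[0, 0, 0], [0, 0, 0], 0.5], [[0, 0, 0], [0, 0, 0], 0.5]])

```text
t: 1.95
position: [0.5147, 0.0588, 0.2619]
eef_rot: [0.0, 0.976, 0.216, -0.0]
force: [-0.2, -0.6, 0.2]
width: 0.0739
finger_force: 0.0
```

```bash
python3 - <<'E'
from h import *
st()
c=cam("wrist")
im=c[0]["color"]
cv2.imwrite("pics/w1.png",im[:,:,::-1])
P=pt(c,[(320,240)],.075);print(P)
E
```

```text
t 1.95 p [0.5147 0.0588 0.2619] x [ 0.907  0.422 -0.001] y [ 0.422 -0.907  0.   ] z [-9.e-04 -5.e-04 -1.e+00] F [-0.22 -0.6   0.24] w 0.07389277271691165 j6 [-1.200e-01 -1.500e-02  1.702e+00 -1.000e-03  1.455e+00  1.016e+00]
[[0.49062985 0.04865578 0.075     ]]
```

View pics/w1.png

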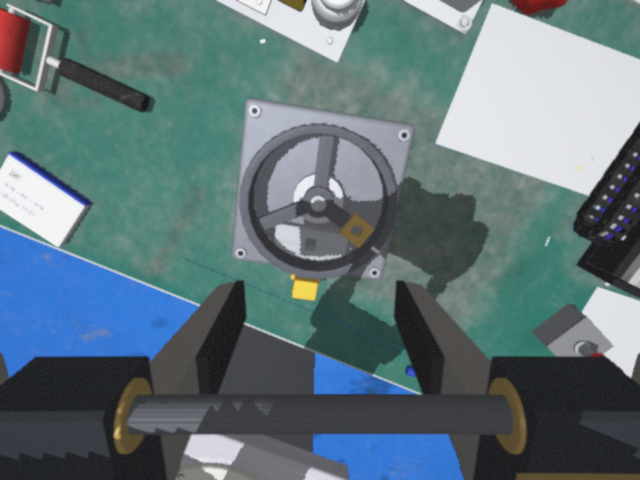

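The wrist view shows the hub at (318,204), the bush at (357,230), the mark at about (377,252), the yellow pointer at (304,288) and a dark spot at about (310,243) that looks like the slot. I'll enlarge it and measure.

```bash
python3 - <<'E'
from h import *
c=cam("wrist"); im=c[0]["color"]; x0,y0=225,90
cr=cv2.resize(im[y0:y0+215,x0:x0+200],None,fx=2.75,fy=2.75,interpolation=cv2.INTER_CUBIC)
cv2.imwrite("pics/w2.png",cr[:,:,::-1])
hsv=cv2.cvtColor(im,cv2.COLOR_RGB2HSV)
m=cv2.inRange(hsv,(20,150,120),(32,255,255)); n,l,s,ce=cv2.connectedComponentsWithStats(m)
for i in range(1,n):
    if s[i,4]>40: print("yel",s[i],ce[i])
m=cv2.inRange(hsv,(12,120,80),(22,255,255)); n,l,s,ce=cv2.connectedComponentsWithStats(m)
for i in range(1,n):
    if s[i,4]>40: print("brass",s[i],ce[i])
print("hub",pt(c,[(318.5,204.5)],.062),"screws",pt(c,[(255,110.5),(405,134.5),(240,254),(375,272)],.024))
E
```

```text
yel [291 275  27  25 462] [303.78787879 287.88961039]
brass [340 214  33  32 425] [356.35058824 229.69411765]
brass [293 275  25   9  84] [304.64285714 279.45238095]
brass [130 391  13  16  65] [135.10769231 398.93846154]
brass [497 391  12  10  44] [502.38636364 395.88636364]
brass [491 430  25  24 162] [505.85185185 442.01234568]
brass [125 433  24  20 165] [134.26666667 442.37575758]
brass [511 474  36   6  83] [529.22891566 476.69879518]
hub [[0.51941477 0.06314372 0.062     ]] screws [[ 0.5726751   0.15822448  0.024     ]
 [ 0.61562065  0.00987658  0.024     ]
 [ 0.42316434  0.11633526  0.024     ]
 [ 0.46760628 -0.03200645  0.024     ]]
```

View pics/w2.png

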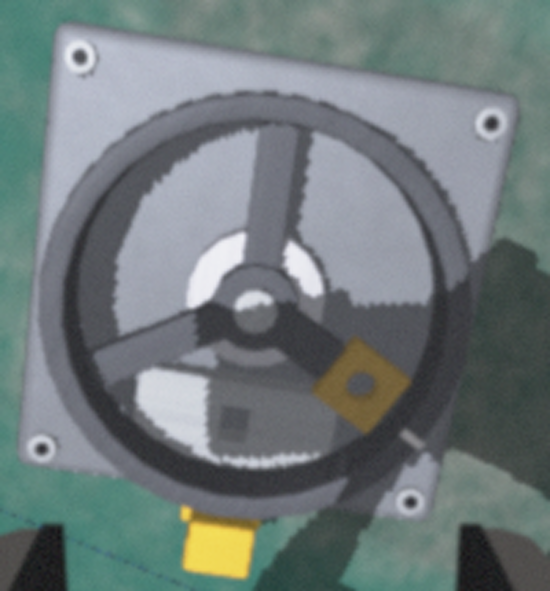

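The slot is visible at crop (234,424), image (310.1,244.2). The bush hole is at crop (361,384), and the mark runs from crop (402,432) to (426,448).

```bash
python3 - <<'E'
from h import *
c=cam("wrist")
C=np.array([.5196,.0631])
f=lambda x,y:(225+(x+.5)/2.75-.5,90+(y+.5)/2.75-.5)
for n,p,z in(("slot",(234,424),.0395),("hole",(361,384),.053),("mark_out",(425,448),.075),("mark_in",(403,432),.075),("ptr",(222,520),.075)):
    d=pt(c,[f(*p)],z)[0,:2]-C; print(n,d+C,"r",np.hypot(*d),"ang",np.degrees(np.arctan2(d[1],d[0]))%360)
E
```

```text
slot [0.47193562 0.05137668] r 0.049084923584481015 ang 193.81793641413006
hole [0.51024398 0.01632889] r 0.04769770938255979 ang 258.68795236318147
mark_out [ 0.50324605 -0.01042827] r 0.07532501491554223 ang 257.4605482395208
mark_in [ 0.50532675 -0.0005254 ] r 0.06520673070222853 ang 257.35602094699425
ptr [0.44734121 0.04413766] r 0.07470543880340128 ang 194.70415473454074
```

>>> carry_out(increments=[[[0.003, 0.0345, 0.04], [0, 0, 0], 0.6], [[0.0033, 0.0342, 0.04], [0, 0, 0], 0.6], [[0, 0, 0.04], [0, 0, 0], 0.6], [[0, 0, 0.04], [0, 0, 0], 0.6], [[0, 0, 0.026], [0, 0, 0], 0.6], [[0, 0, 0.01], [0, 0, 0], 0.6], [[0, 0, 0], [0, 0, 0], 0.6]], newtons=20)

```text
t: 2.98
position: [0.5495, -0.0012, 0.0663]
eef_rot: [-0.0, 0.977, 0.215, -0.0]
force: [0.1, 0.5, 0.2]
width: 0.0367
finger_force: 0.0
```

>>> carry_out(increments=[[[0, 0, 0], [0, 0, 0], 1], [[0, 0, 0], [0, 0, 0], 1], [[0, 0, 0], [0, 0, 0], 1], [[0, 0, 0], [0, 0, 0], 1]], newtons=20)

```text
t: 3.48
position: [0.5508, -0.0002, 0.067]
eef_rot: [-0.0, 0.977, 0.215, 0.001]
force: [2.8, 2.3, 1.6]
width: 0.0091
finger_force: 20.0
```

>>> carry_out(increments=[[[-0.0098, -0.0007, 0], [0, 0, 8], 1], [[-0.0098, -0.0007, 0], [0, 0, 8], 1], [[-0.0098, -0.0007, 0], [0, 0, 8], 1], [[-0.0098, -0.0007, 0], [0, 0, 8], 1], [[-0.0098, -0.0007, 0], [0, 0, 8], 1], [[-0.0098, -0.0007, 0], [0, 0, 8], 1], [[-0.0098, -0.0007, 0], [0, 0, 8], 1], [[0, 0, 0], [0, 0, 0], 1]])

```text
t: 4.47
position: [0.4848, 0.003, 0.067]
eef_rot: [-0.0, 0.964, -0.268, 0.002]
force: [3.6, 0.4, 1.0]
width: 0.009
finger_force: 20.4
```

>>> carry_out(increments=[[[-0.0098, -0.0007, 0], [0, 0, 8], 1], [[0, 0, 0], [0, 0, 0], 1], [[0, 0, 0], [0, 0, 0], 1]])

```text
t: 4.85
position: [0.4769, 0.0084, 0.067]
eef_rot: [-0.0, 0.943, -0.333, 0.001]
force: [4.2, -0.0, 2.4]
width: 0.0089
finger_force: 20.4
```

```bash
python3 - <<'E'
from h import *
o,m=st()
d=o["position"][:2]-np.array([.5196,.0631]);print(np.hypot(*d),np.degrees(np.arctan2(d[1],d[0]))%360,np.degrees(np.arctan2(m[1,1],m[0,1]))%360)
c=cam("wrist"); cv2.imwrite("pics/w3.png",c[0]["color"][:,:,::-1])
E
```

```text
t 4.85 p [0.4769 0.0084 0.067 ] x [ 0.778 -0.628  0.002] y [-0.628 -0.778 -0.001] z [ 2.2e-03 -3.0e-04 -1.0e+00] F [ 4.2  -0.02  2.45] w 0.008883993519133097 j6 [-0.237  0.092  2.003  0.     1.045  2.013]
0.06941133959111459 232.00022148811604 231.06923676513966
```

View pics/w3.png

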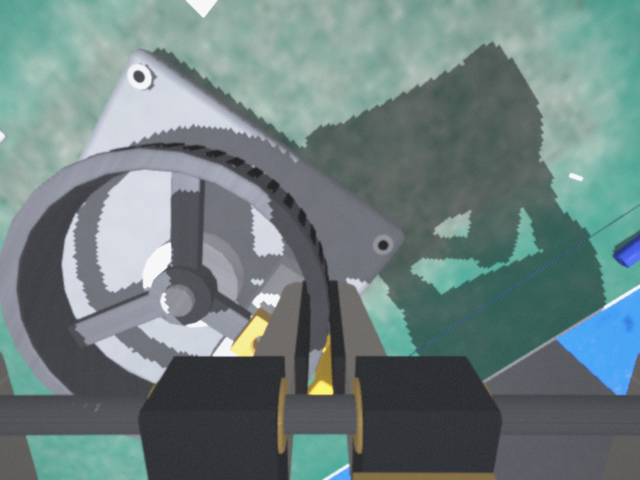

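The bush now stands close to the yellow pointer at (320,375). I'll release, rise and check from above.

>>> carry_out(increments=[[[0, 0, 0], [0, 0, 0], 0.65], [[0, 0, 0], [0, 0, 0], 0.65], [[0, 0, -0.03], [0, 0, 0], 0.65], [[0, 0, -0.05], [0, 0, 0], 0.65], [[0, -0.023, -0.05], [0, 0, 0], 0.65], [[0, -0.023, -0.05], [0, 0, 0], 0.65], [[0, -0.023, -0.015], [0, 0, 0], 0.65], [[0, 0, 0], [0, 0, 0], 0.65]])

```text
t: 5.9
position: [0.5194, 0.0629, 0.2616]
eef_rot: [0.0, 0.943, -0.333, 0.0]
force: [0.0, 0.4, -0.3]
width: 0.0322
finger_force: 0.0
```

```bash
python3 - <<'E'
from h import *
st()
c=cam("wrist"); im=c[0]["color"]
C=np.array([.5196,.0631])
p=proj(c,[*C,.06])[0]; print(p)
x0,y0=int(p[0])-100,int(p[1])-90
cr=cv2.resize(im[y0:y0+200,x0:x0+200],None,fx=3,fy=3,interpolation=cv2.INTER_CUBIC); print(x0,y0)
cv2.imwrite("pics/w4.png",cr[:,:,::-1])
E
```

```text
t 5.9 p [0.5194 0.0629 0.2616] x [ 0.778 -0.629  0.   ] y [-0.629 -0.778  0.   ] z [ 2.e-04 -3.e-04 -1.e+00] F [ 0.05  0.42 -0.31] w 0.032171149614423064 j6 [-1.100e-01 -2.000e-03  1.690e+00 -0.000e+00  1.454e+00  2.140e+00]
[320.1922626  209.43671612]
220 119
```

View pics/w4.png

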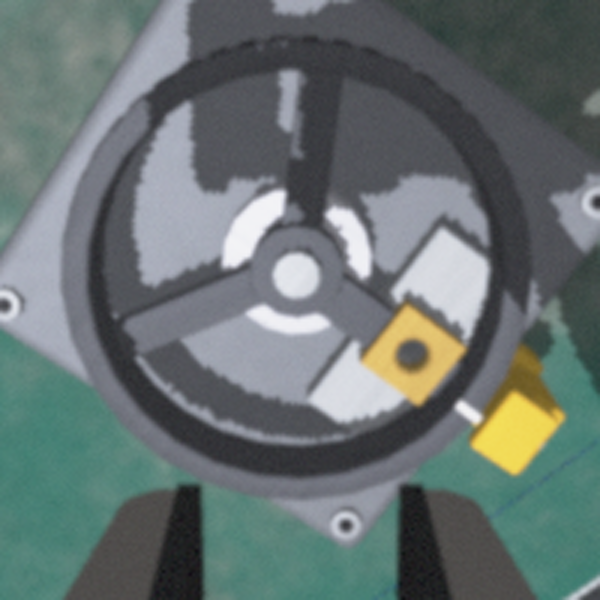

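Bush hole at crop (412,354) and mark at (457,404)–(480,420), right in front of the pointer. Now to the pin.

>>> carry_out(increments=[[[0.0284, 0.0421, 0], [0, 0, 0], 0.4], [[0.0284, 0.0421, 0], [0, 0, 0], 0.4], [[0.0284, 0.0421, 0], [0, 0, 0], 0.4], [[0.0284, 0.0421, 0], [0, 0, 0], 0.4], [[0.0284, 0.0421, 0], [0, 0, 0], 0.4], [[0.0284, 0.0421, 0], [0, 0, 0], 0.4], [[0.0284, 0.0421, 0], [0, 0, 0], 0.4], [[0, 0, 0], [0, 0, 0], 0.4]])

```text
t: 6.95
position: [0.485, -0.2943, 0.2585]
eef_rot: [-0.001, 0.942, -0.337, -0.002]
force: [-0.7, 1.7, -0.2]
width: 0.0553
finger_force: 0.0
```

```bash
python3 - <<'E'
from h import *
# hole from previous view (pose then)
o,m=st()
c=cam("wrist"); v=c[0]
Rm=R.from_euler('z',0).as_matrix()
T=np.eye(4);T[:3,:3]=np.array([[.778,-.629,.0002],[-.629,-.778,-.0003],[0,0,-1]]);T[:3,3]=[.5194,.0629,.2616];T=T@v["T_tool_cam"]
b=(v,T[:3,3],T[:3,:3]); f=lambda x,y:(220+(x+.5)/3-.5,119+(y+.5)/3-.5)
C=np.array([.5196,.0631])
print("hub",pt(b,[f(296,275)],.062))
for n,p,z in(("hole",(412,354),.053),("mo",(480,420),.075),("mi",(457,404),.075)):
    P=pt(b,[f(*p)],z)[0,:2];d=P-C;print(n,P,np.hypot(*d),np.degrees(np.arctan2(d[1],d[0]))%360)
im=v["color"];hsv=cv2.cvtColor(im,cv2.COLOR_RGB2HSV)
mk=cv2.inRange(hsv,(0,150,70),(8,255,255))|cv2.inRange(hsv,(172,150,70),(180,255,255))
n,l,s,ce=cv2.connectedComponentsWithStats(mk)
for i in range(1,n):
    if s[i,4]>60: print(s[i],ce[i])
cv2.imwrite("pics/w5.png",im[:,:,::-1])
E
```

```text
t 6.95 p [ 0.485  -0.2943  0.2585] x [ 0.773 -0.634 -0.005] y [-0.634 -0.773  0.001] z [-0.0042  0.0026 -1.    ] F [-0.7   1.67 -0.21] w 0.055330301256680064 j6 [-7.580e-01  1.200e-01  1.569e+00 -1.000e-03  1.458e+00  1.500e+00]
hub [[0.52037674 0.06478475 0.062     ]]
hole [0.47211432 0.05261862] 0.04862868341670419 192.44715173365165
mo [0.44657073 0.04655184] 0.07488067369712498 192.76740649998624
mi [0.45581864 0.04910238] 0.06529927727697409 192.37804403202523
[594  54  17  85 850] [601.98235294  96.04705882]
[ 565   63   22   83 1012] [575.66996047 104.16304348]
[305 199  20  26 396] [314.50505051 211.80555556]
```

View pics/w5.png

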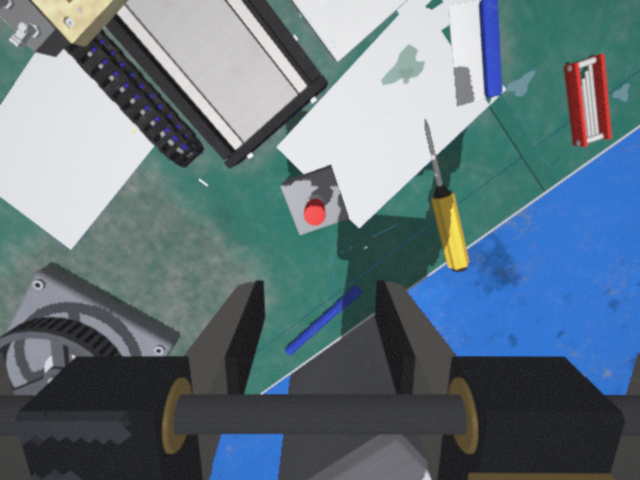

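The red knob is at (314.5,211.8) on its grey block. The squeegee, marker and screwdriver are clear of the approach. I'll settle the arm and measure the pin.

>>> carry_out(increments=[[[0, 0, 0], [0, 0, 0], 0.4], [[0, 0, 0], [0, 0, 0], 0.4]])

```text
t: 7.25
position: [0.4876, -0.2905, 0.2609]
eef_rot: [-0.0, 0.943, -0.334, -0.0]
force: [1.1, 0.3, 0.4]
width: 0.055
finger_force: 0.0
```

```bash
python3 - <<'E'
from h import *
o,m=st()
c=cam("wrist"); im=c[0]["color"];hsv=cv2.cvtColor(im,cv2.COLOR_RGB2HSV)
mk=cv2.inRange(hsv,(0,120,50),(10,255,255))|cv2.inRange(hsv,(170,120,50),(180,255,255))
mk[:,450:]=0;mk[:100]=0;mk[330:]=0
x,y,w,h=cv2.boundingRect(mk); bc=np.array([x+(w-1)/2,y+(h-1)/2]);print(x,y,w,h)
P=pt(c,[bc],.078)[0]
a=np.linspace(0,2*np.pi,60)
for _ in range(4):  # box centre of the knob cylinder -> axis
    q=np.vstack([proj(c,np.c_[P[0]+.01*np.cos(a),P[1]+.01*np.sin(a),np.full(60,z)]) for z in(.060,.090)])
    pc=(q.max(0)+q.min(0))/2; P[:2]+=(pt(c,[bc],.078)-pt(c,[pc],.078))[0,:2]
print("pin",P[:2],q.max(0)-q.min(0))
d=np.r_[P[:2],.070]-o["position"]; print("world",d,"tool",m.T@d)
E
```

```text
t 7.25 p [ 0.4876 -0.2905  0.2609] x [ 0.777 -0.629 -0.001] y [-0.629 -0.777 -0.   ] z [-6.e-04  6.e-04 -1.e+00] F [1.11 0.27 0.42] w 0.05499629498319071 j6 [-0.75   0.116  1.568  0.     1.458  1.501]
310 199 21 26
pin [ 0.48928537 -0.29125659] [21.96512716 27.79168859]
world [ 0.00171301 -0.00075058 -0.19087796] tool [ 0.00196577 -0.00047228  0.19087642]
```

>>> carry_out(increments=[[[0.002, -0.0005, 0.05], [0, 0, 0], 0.4], [[0, 0, 0.05], [0, 0, 0], 0.4], [[0, 0, 0.05], [0, 0, 0], 0.4], [[0, 0, 0.03], [0, 0, 0], 0.4], [[0, 0, 0.011], [0, 0, 0], 0.4], [[0, 0, 0], [0, 0, 0], 0.4], [[0, 0, 0], [0, 0, 0], 0.4]])

```text
t: 8.18
position: [0.4906, -0.2935, 0.0721]
eef_rot: [0.001, 0.942, -0.334, 0.002]
force: [0.4, -0.5, 1.0]
width: 0.0549
finger_force: 0.0
```

>>> carry_out(increments=[[[0, 0, 0], [0, 0, 0], 1], [[0, 0, 0], [0, 0, 0], 1], [[0, 0, 0], [0, 0, 0], 1], [[0, 0, 0], [0, 0, 0], 1], [[0, 0, 0], [0, 0, 0], 1]], newtons=20)

```text
t: 8.8
position: [0.4895, -0.2927, 0.0703]
eef_rot: [0.0, 0.942, -0.335, 0.0]
force: [-0.6, -0.1, 1.2]
width: 0.02
finger_force: 20.0
```

Grip is firm at 20 mm. Lift and carry it over the pulley.

>>> carry_out(increments=[[[0, 0, -0.03], [0, 0, 0], 1], [[0, 0, -0.04], [0, 0, 0], 1], [[0, 0, -0.03], [0, 0, 0], 1], [[-0.0328, -0.0366, 0], [0, 0, 0], 1], [[-0.0328, -0.0366, 0], [0, 0, 0], 1], [[-0.0328, -0.0366, 0], [0, 0, 0], 1], [[-0.0328, -0.0366, 0], [0, 0, 0], 1], [[-0.0328, -0.0366, 0], [0, 0, 0], 1]])

```text
t: 9.8
position: [0.4772, -0.0457, 0.1701]
eef_rot: [-0.0, 0.942, -0.335, -0.0]
force: [0.7, -0.5, -1.3]
width: 0.0196
finger_force: 20.0
```

>>> carry_out(increments=[[[-0.0328, -0.0366, 0], [0, 0, 0], 1], [[-0.0328, -0.0366, 0], [0, 0, 0], 1], [[0, 0, 0], [0, 0, 0], 1], [[0, 0, 0], [0, 0, 0], 1]])

```text
t: 10.3
position: [0.4728, 0.0506, 0.1701]
eef_rot: [0.0, 0.942, -0.334, -0.0]
force: [-0.1, 0.6, -0.2]
width: 0.0191
finger_force: 20.0
```

```bash
python3 - <<'E'
from h import *
o,m=st()
c=cam("wrist"); im=c[0]["color"]
tip=o["position"]+m@np.array([-.001,0,.0613]); print("tip guess",tip,"px",proj(c,tip),"hole px",proj(c,[.4721,.0526,.053]))
p=proj(c,[.4721,.0526,.06])[0]; x0,y0=max(0,int(p[0])-110),max(0,min(int(p[1])-110,280)); print(x0,y0)
cv2.imwrite("pics/w6.png",cv2.resize(im[y0:y0+200,x0:x0+220],None,fx=3,fy=3,interpolation=cv2.INTER_CUBIC)[:,:,::-1])
E
```

```text
t 10.3 p [0.4728 0.0506 0.1701] x [ 0.776 -0.63   0.   ] y [-0.63  -0.776  0.   ] z [-2.e-04 -4.e-04 -1.e+00] F [-0.1   0.61 -0.23] w 0.01910680552132757 j6 [-0.148 -0.056  1.927 -0.     1.271  2.105]
tip guess [0.47196816 0.05117185 0.10878084] px [[320.79468576 259.95756844]] hole px [[319.05866658 235.80043847]]
209 128
```

View pics/w6.png

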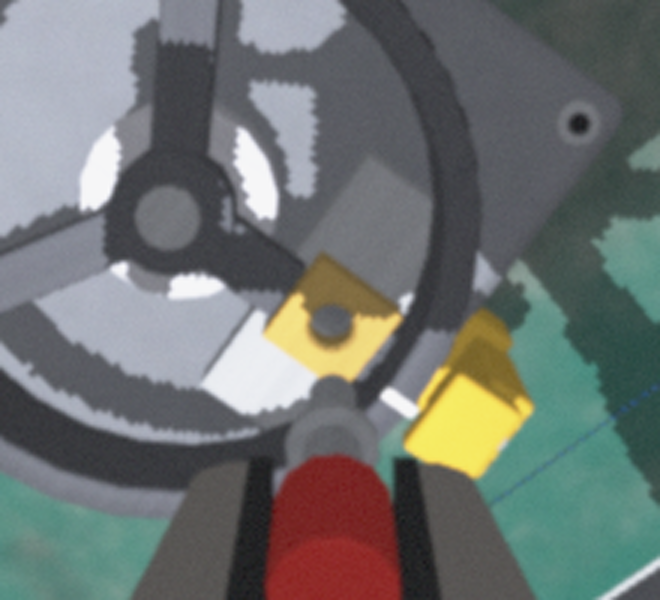

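The pin tip is at about crop (334,398) and the bush hole at (331,322). By rays they agree to within about 0.5 mm horizontally. I'll trim that and descend gently.

>>> carry_out(increments=[[[-0.0003, -0.0004, 0.02], [0, 0, 0], 1], [[0, 0, 0.02], [0, 0, 0], 1], [[0, 0, 0.008], [0, 0, 0], 1], [[0, 0, 0], [0, 0, 0], 1], [[0, 0, 0.004], [0, 0, 0], 1], [[0, 0, 0.002], [0, 0, 0], 1], [[0, 0, 0.002], [0, 0, 0], 1], [[0, 0, 0], [0, 0, 0], 1]])

```text
t: 11.35
position: [0.4729, 0.0515, 0.1143]
eef_rot: [-0.0, 0.942, -0.334, 0.0]
force: [-0.9, 0.1, -1.5]
width: 0.0193
finger_force: 20.0
```

>>> carry_out(increments=[[[0, 0, 0.0015], [0, 0, 0], 1], [[0, 0, 0.0015], [0, 0, 0], 1], [[0, 0, 0], [0, 0, 0], 1]])

```text
t: 11.72
position: [0.4725, 0.0516, 0.111]
eef_rot: [0.0, 0.942, -0.334, -0.0]
force: [-0.6, -0.3, -0.4]
width: 0.0196
finger_force: 20.0
```

Tip at about 49.7 mm with no force, so it is in the hole. Going on down.

>>> carry_out(increments=[[[0, 0, 0.002], [0, 0, 0], 1], [[0, 0, 0.002], [0, 0, 0], 1], [[0, 0, 0.002], [0, 0, 0], 1], [[0, 0, 0.0015], [0, 0, 0], 1], [[0, 0, 0], [0, 0, 0], 1]])

```text
t: 12.35
position: [0.4726, 0.0515, 0.1034]
eef_rot: [0.0, 0.942, -0.335, -0.0]
force: [-1.0, -0.0, -2.3]
width: 0.0195
finger_force: 20.0
```

>>> carry_out(increments=[[[0, 0, 0.0015], [0, 0, 0], 1], [[0, 0, 0.0015], [0, 0, 0], 1], [[0, 0, 0], [0, 0, 0], 1]])

```text
t: 12.72
position: [0.4727, 0.0515, 0.1005]
eef_rot: [0.0, 0.942, -0.335, -0.0]
force: [-1.4, 0.6, -1.1]
width: 0.0195
finger_force: 20.0
```

>>> carry_out(increments=[[[0, 0, 0.0015], [0, 0, 0], 1], [[0, 0, 0.001], [0, 0, 0], 1], [[0, 0, 0], [0, 0, 0], 1]])

```text
t: 13.1
position: [0.4727, 0.0515, 0.098]
eef_rot: [0.0, 0.942, -0.335, -0.0]
force: [-2.4, 0.9, -0.3]
width: 0.0195
finger_force: 20.0
```

Tip at about 36.7 mm without a reaction: it has entered the slot. Continuing to home.

>>> carry_out(increments=[[[0, 0, 0.002], [0, 0, 0], 1], [[0, 0, 0.002], [0, 0, 0], 1], [[0, 0, 0.0015], [0, 0, 0], 1], [[0, 0, 0], [0, 0, 0], 1]])

```text
t: 13.6
position: [0.4727, 0.0515, 0.0924]
eef_rot: [-0.0, 0.942, -0.335, -0.0]
force: [-2.4, 0.7, -0.9]
width: 0.0197
finger_force: 20.0
```

>>> carry_out(increments=[[[0, 0, 0.0015], [0, 0, 0], 1], [[0, 0, 0.001], [0, 0, 0], 1], [[0, 0, 0], [0, 0, 0], 1]])

```text
t: 13.98
position: [0.4727, 0.0515, 0.0901]
eef_rot: [0.0, 0.942, -0.335, -0.0]
force: [-2.3, 0.1, 0.8]
width: 0.0193
finger_force: 20.0
```

>>> carry_out(increments=[[[0, 0, 0.0008], [0, 0, 0], 1], [[0, 0, 0], [0, 0, 0], 1], [[0, 0, 0], [0, 0, 0], 1]])

```text
t: 14.35
position: [0.4728, 0.0515, 0.0894]
eef_rot: [-0.0, 0.942, -0.335, -0.0]
force: [-2.9, 0.2, 0.9]
width: 0.0192
finger_force: 20.0
```

>>> carry_out(increments=[[[0, 0, 0], [0, 0, 0], 0.6], [[0, 0, 0], [0, 0, 0], 0.6], [[0, 0, 0], [0, 0, 0], 0.6], [[0, 0, -0.03], [0, 0, 0], 0.6], [[0, 0, -0.05], [0, 0, 0], 0.6], [[0, 0, -0.05], [0, 0, 0], 0.6], [[0, 0, 0], [0, 0, 0], 0.6], [[0, 0, 0], [0, 0, 0], 0.6]])

```text
t: 15.35
position: [0.4726, 0.0515, 0.2187]
eef_rot: [0.0, 0.942, -0.335, -0.0]
force: [-0.5, -0.2, 0.1]
width: 0.0366
finger_force: 0.0
```

```bash
python3 - <<'E'
from h import *
o,m=st()
c=cam("wrist"); im=c[0]["color"]
H=[.4726,.0518]
for z in(.079,.109,.0905,.1205): print(z,proj(c,[*H,z]))
p=proj(c,[*H,.08])[0]; x0,y0=int(p[0])-110,int(p[1])-110; print(x0,y0)
cv2.imwrite("pics/w7.png",cv2.resize(im[y0:y0+200,x0:x0+220],None,fx=3,fy=3,interpolation=cv2.INTER_CUBIC)[:,:,::-1])
E
```

```text
t 15.35 p [0.4726 0.0515 0.2187] x [ 0.776 -0.631 -0.   ] y [-0.631 -0.776  0.   ] z [-6.e-04  1.e-04 -1.e+00] F [-0.55 -0.16  0.13] w 0.03663982561322336 j6 [-0.147 -0.102  1.871  0.     1.373  2.107]
0.079 [[320.19081816 226.00387759]]
0.109 [[320.23277602 236.48061112]]
0.0905 [[320.20596305 229.78570798]]
0.1205 [[320.2511866  241.07711236]]
210 116
```

View pics/w7.png

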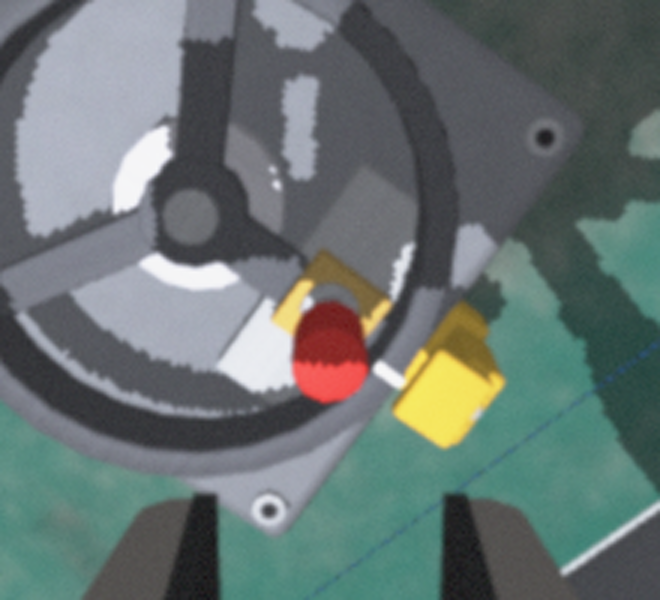

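The released pin stands upright in the bush with its collar at crop (332,297), and the mark faces the pointer. The knob's height in the image will confirm whether it is home.

```bash
python3 - <<'E'
from h import *
c=cam("wrist"); im=c[0]["color"];hsv=cv2.cvtColor(im,cv2.COLOR_RGB2HSV)
mk=cv2.inRange(hsv,(0,120,50),(10,255,255))|cv2.inRange(hsv,(170,120,50),(180,255,255))
w=np.zeros_like(mk);w[190:270,290:350]=255;print(cv2.boundingRect(mk&w))
a=np.linspace(0,2*np.pi,60)
for t in(.028,.0395):
    q=np.vstack([proj(c,np.c_[.4724+.01*np.cos(a),.0518+.01*np.sin(a),np.full(60,t+z)]) for z in(.051,.081)])
    k=proj(c,np.c_[.4724+.009*np.cos(a),.0518+.009*np.sin(a),np.full(60,t+.029)])
    print(t,"knob",q.min(0),q.max(0)-q.min(0),"collar back y",k[:,1].min())
E
```

```text
(307, 216, 26, 34)
0.028 knob [306.65292144 213.90764634] [26.5052139  34.80089533] collar back y 209.12603047687017
0.0395 knob [306.14099825 217.31802732] [27.57029993 36.46391208] collar back y 212.14581579085998
```

The knob measures 26×34 px, against 26.5×34.8 predicted if home and 27.6×36.5 if not. Together with the tip height of about 28 mm reached without resistance, the pin is home.

```bash
python3 -c "
from workcell import arm
print(arm.finish_job())"
```

```text
the job is handed in; nothing more can be done
None
```

The job is handed in, with no verdict shown: the mark faces the pointer, and by my measurements the released pin is fully home in the bush and slot (tip about 28 mm up). No to-and-fro was needed, because the slot was visible between the spokes and I lined the hole up with it first.

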